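# Fit the slicing disc on its drive and swing the hold-down arm over it

## Task

Fit the slicing disc to the drive unit: swing the hold-down arm aside if it is in the way, set the disc level over the spindle and turn it gently by its blue grip until its socket drops over the drive dogs and the disc is fully home. Then swing the hold-down arm over the disc until it reaches its stop, and let go. Leave the bottle, the jar and the measuring cup standing where they are, and neither drop the disc onto the spindle nor force it down.

Things in the scene. Friction and masses are not known exactly. Their poses are not given: they have to be found in the camera images.
- disc_grip (a point): Centre of the slicing disc's square blue grip, 40 x 40 mm and 40 mm tall, sides along this point's x and y; z is the disc's axis, up. It stands on a round steel plate 150 mm across, 3 mm thick, top face 20 mm below this point. Disc about 450 g; starts standing level on its foot on the white board, turned any way.
- spindle (a point): On the spindle's vertical axis, at the top face of its flange, 58 mm above the table; axes are the housing's. A post 20 mm thick with a coned top stands 24 mm above the flange; round it are four drive dogs (see machine). A disc resting on the dogs has its grip centre 59 mm above this point; one fully home 49 mm. The chamber wall reaches 30 mm above this point.
- hold_pivot (a point): On the vertical pivot axis of the hold-down arm, 103 mm along the housing's x from the spindle axis, 165 mm above the table (same height as hold_pin); axes are the housing's.
- hold_pin (a point): Handle of the hold-down arm: centre of an upright red pin, 16 mm across, 44 mm tall, 150 mm from the pivot axis, 165 mm above the table, 23 mm above the arm's top face. The arm is an aluminium bar 18 mm wide, 10 mm thick, ending 9 mm past the pin; its underside, 132 mm above the table, clears a disc that is home by 5 mm and strikes the grip of one that is not.
- holdarm (a joint): Angle of the hold-down arm, rad: 0 is closed on its stop, the arm lying from the pivot along the housing's -x over the spindle; grows to 1.5 as it swings towards the housing's +y (clockwise from above). Stiff pivot, stays where left (about 1 N at the pin moves it). The disc passes it only when it is open more than 1.15.
- machine: The drive unit, fixed; origin at table height under the spindle. Housing 220 x 220 x 50 mm, chamber wall radius 88 mm inside, 94 outside. Dogs: 7 mm wide, 10 mm above the flange, out to 23 mm, a quarter turn apart, their angle unknown. Slots within 4 degrees of them: the disc drops by its weight if not squeezed. The spindle holds against 0.9 N m, then turns along.
- board: White cutting board, 420 x 250 x 12 mm, fixed, origin at the centre of its underside on the table.
- sanitiser_mid (a point): Bystander: centre of a bottle with blue label, 56 mm across, 150 mm tall, standing on the board near the disc.
- spice_mid (a point): Bystander: centre of a jar with red cap, 60 mm across, 90 mm tall, standing on the board near the disc.
- measure_mid (a point): Bystander: centre of a steel measuring cup, 64 mm across, 70 mm tall, standing on the table close beyond the drive unit, on its +x side.
- disc_foot (a point): Centre of the underside of the disc's white socket foot, 49 mm below the grip centre. The foot, under the plate, is 48 x 48 mm, 26 mm tall, with a 20 mm bore (1.3 mm play each side on the post) and a cross of four slots 10 mm wide along x and y, so it drops over the dogs in any of four positions a quarter turn apart.
There are look-alikes about, which are no part of the job. There is more than one size of the part that bears disc_grip; the job needs the middle-sized.

How it is judged:
By the outcome, as a careful person would: the job done as asked, in the order asked, and still so for the second after the job is handed in, with the robot touching nothing.
It also fails if it takes over 72 s, if anything falls off the work surface, if the arm or the gripper's body presses on something with over 40 N, if the wrist force passes 120 N, or if a joint passes its speed limit or range.

## Robot

A 6-joint arm with a two-finger parallel gripper is mounted at the origin on the work surface. World frame = base frame: x ahead of the robot, y to its left, z up, the work surface at z = 0. Lengths are in m, angles in rad, forces in N, time in s.
With the tool pointing down it reaches from about 0.425 to 0.925 m from the base axis. Payload 12.5 kg.
Tool frame: the origin (TCP) lies between the finger pads; the fingertips stand env.tcp_to_tips ahead of it and the grasp point (between the pads) lies 8 mm behind it (env.tcp_to_tips is the distance from the TCP to the fingertips, in m); z points along the fingers, y is the line along which they close (so a half turn about z gives the same grasp; the last joint's range is limited). The gripper opens to 85 mm and grips with 20 to 120 N. Pads are 22 mm wide; open, the fingers measure 114 mm over their backs; the gripper's body (76 mm by 85 mm) begins 54 mm behind the grasp point. The pads swing forward as they close: fully open they stand 13 mm farther back than shut.
Start: joints at [-1.369, 0.491, 1.559, -0, 1.092, -0.106], TCP at [0.189, -0.596, 0.242] pointing down, gripper open.
Joint ranges: [-3.1, 3.1], [-0.84, 2.19], [0.05, 2.79], [-1.13, 4.28], [0.06, 2.93], [-2.69, 2.69]. Speed limits (rad/s): [2.22, 2.22, 2.79, 3.14, 3.14, 3.14].

## Interface

Orientations are given as [roll, pitch, yaw] about the fixed x, y, z axes, in that order (R = Rz(yaw) Ry(pitch) Rx(roll)).
In Python, from plant import env gives the robot as it stands. The module is installed in compiled form; this text tells all that it offers.
- The arm moves only by the tool servo_tool, never from a script. Its argument "motion" is one flat list of numbers, 7 for each row, row after row: the turn, a rotation vector about the world's x, y, z in degrees, then the shift along the world's x, y, z in m, then the opening in per cent of the stroke, from 0 (shut) to 100 (fully open). In form: [ax, ay, az, tx, ty, tz, hand, ax, ay, az, tx, ty, tz, hand, ...]. A call has 1 to 20 rows; each row shifts and turns the commanded pose from where the row before left it; what a row does not reach is not made up. A row lasts 1/12 s, in which the tool goes at most 41.7 mm and 7.16 degrees, less where a joint would pass 70% of its speed; a pose out of reach is approached as far as the arm can. A call is refused whole if a number of a shift passes 0.0417 or a number of a turn 7.16, either way. A call with a gripper value outside its range is refused whole. The fingers move at their own pace and stop on an object; the grip force is fixed at half the most. Time passes only in rows, so rows that do not move let the fingers close. It gives the time, the measured TCP pose, the force, the opening and the grip force at its end, in the units of the state.
- env.sense(): the state, without advancing time (a new reading comes with each control period).
- env.camera(name): name is "scene" or "top"; returns the picture (420x560x3 uint8, red, green, blue); there is no depth.
- env.camera_params(name): a dict with "camera_matrix" (3x3 intrinsics, pixels), "R" (3x3) and "t" (3): a world point X has camera coordinates R X + t. Camera axes: x right, y down, z forward; pixel columns grow to the right and rows downward; lengths in m; the calibration is good to about 2 mm. A picture is of the moment at which its call begins. camera_params takes no time and is no camera call.
- env.hand_in(): hands the job in; it is judged then, once.
The state is a dict: "time_s": time; "joint_pos": joint angles; "qd": joint speeds; "joint_efforts": joint torques, N m; "position": TCP position; "eef_rot": TCP orientation; "force": force on the tool from outside, world axes, zero at the start; "torque": the same for the moment, N m; "width": opening from 0.0 (shut) to 1.0 (fully open); "grip_force": force on a finger pad.
Only numpy, scipy, OpenCV 4.12 (cv2) and the standard library are available. Lean on these libraries where they do the work, as an engineer would, in place of code of your own. Each camera call takes 0.05 s, during which the arm holds its last target. There are 200 camera calls.

## Working session

There is one attempt and no reset: what is moved stays moved. The work goes in short steps, Python scripts to look and compute and a tool call to move; the robot and the scene stay as the last step left them, time stands still between calls to the robot, and variables do not carry over. Pictures are saved under pics/ and viewed, at most 11 in all, crops included, and the job is handed in when it is done.

Besides the shell and the picture viewer there is one more tool, called after "Request:" by a JSON object that holds its "name" and its "arguments". servo_tool: Moves the arm, as the interface text tells. Its arguments: {"type":"object","properties":{"motion":{"type":"array","items":{"type":"number"}}},"required":["motion"]}

```bash
mkdir -p pics
python3 - <<'E'
from plant import env
import cv2,numpy as np
for n in("scene","top"):
    im=env.camera(n);cv2.imwrite(f"pics/{n}0.png",im[:,:,::-1]);p=env.camera_params(n)
    print(n,p["camera_matrix"].round(1).tolist(),(-p["R"].T@p["t"]).round(3),p["R"].round(3).tolist())
print(env.sense(),env.tcp_to_tips)
E
```

```text
scene [[398.9, 0.0, 275.8], [0.0, 398.9, 205.7], [0.0, 0.0, 1.0]] [1.185 0.049 1.081] [[0.13, 0.992, -0.003], [0.821, -0.109, -0.56], [-0.555, 0.07, -0.829]]
top [[481.6, 0.0, 276.9], [0.0, 481.6, 200.8], [0.0, 0.0, 1.0]] [0.385 0.117 1.519] [[-0.027, -1.0, -0.015], [-0.995, 0.028, -0.097], [0.098, 0.012, -0.995]]
{'time_s': 0.1, 'joint_pos': array([-1.36860159e+00,  4.91483825e-01,  1.55938858e+00, -3.33292943e-06,
        1.09168950e+00, -1.05620482e-01]), 'qd': array([-0.00091729, -0.00151789, -0.00118108,  0.00058888, -0.00026474,
        0.00092631]), 'joint_efforts': array([ 4.46562481e-03, -6.19446516e+01, -2.62025517e+01, -9.75282728e-05,
        2.86738861e-03,  1.49237167e-05]), 'position': array([ 0.18933206, -0.59543793,  0.24179575]), 'eef_rot': array([-3.14062849e+00, -9.92428120e-05,  3.07816711e-01]), 'force': array([-1.55306893,  0.64997242, -0.02870463]), 'torque': array([0.02654728, 0.0008671 , 0.02517475]), 'grip_force': 0.0, 'width': 1.000431415808207} 0.011
```

View pics/scene0.png

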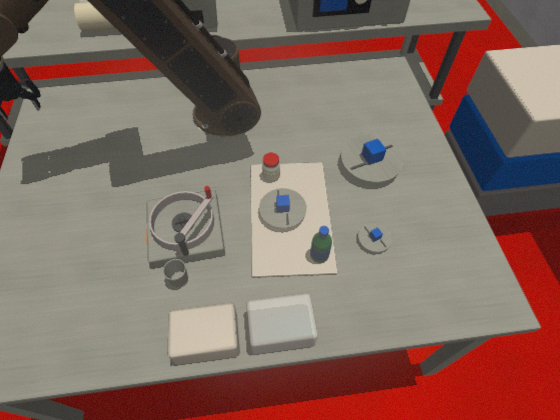

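View pics/top0.png

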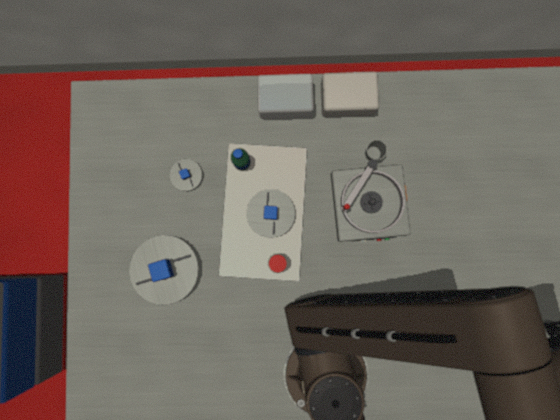

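Top view: the middle-sized disc is on the board with its grip at (271,213). The spindle is at (372,202), the hold-down pivot is near (375,160) and the red pin at (347,207), so the arm stands about 0.5 rad open and is in the way. The bottle is at (240,158), the jar at (278,262).

```bash
cat > h.py <<'E'
import cv2,numpy as np
from plant import env
def ray(n,uv,z):
    p=env.camera_params(n);K,R,t=p["camera_matrix"],p["R"],p["t"]
    c=-R.T@t;d=R.T@np.linalg.inv(K)@np.array([uv[0],uv[1],1.]);return c+d*(z-c[2])/d[2]
def proj(n,X):
    p=env.camera_params(n);q=p["camera_matrix"]@(p["R"]@np.array(X)+p["t"]);return q[:2]/q[2]
def tri(uvs):
    A=np.zeros((3,3));b=np.zeros(3)
    for n,uv in uvs.items():
        a=ray(n,uv,0.);c=ray(n,uv,1.);d=(c-a)/np.linalg.norm(c-a);P=np.eye(3)-np.outer(d,d);A+=P;b+=P@a
    return np.linalg.solve(A,b)
def blobs(im,col,amin=8):
    i=im.astype(int);r,g,b=i[...,0],i[...,1],i[...,2]
    m=(b>r+50)&(b>g+30) if col=="blue" else (r>g+60)&(r>b+60)
    n,l,s,c=cv2.connectedComponentsWithStats(m.astype(np.uint8))
    return [(c[k].round(1),s[k].tolist(),l==k) for k in range(1,n) if amin<s[k][4]<1500]
E
python3 - <<'E'
from h import *
for n in("scene","top"):
    im=env.camera(n)
    for col in("blue","red"):
        for c,s,m in blobs(im,col):
            r=cv2.minAreaRect(np.argwhere(m)[:,::-1].astype(np.float32))
            print(n,col,c,s,r[1],round(r[2],1))
    if n=="top": T=im
    else: S=im
a=cv2.resize(T[130:250,320:420],None,fx=5,fy=5,interpolation=cv2.INTER_CUBIC)
b=cv2.resize(S[180:290,135:235],None,fx=5,fy=5,interpolation=cv2.INTER_CUBIC)
o=np.zeros((600,800,3),np.uint8);o[:600,:400]=cv2.resize(T[130:250,325:405],None,fx=5,fy=5,interpolation=cv2.INTER_CUBIC)
o[:600,400:]=cv2.resize(S[175:295,143:223],None,fx=5,fy=5,interpolation=cv2.INTER_CUBIC)
cv2.imwrite("pics/c1.png",o[:,:,::-1])
E
```

```text
scene blue [332.9   4.7] [320, 0, 27, 11, 269] (10.0, 26.0) 90.0
scene blue [375.5 149.8] [364, 139, 22, 25, 329] (21.633304595947266, 18.471515655517578) 70.6
scene blue [282.6 200.1] [277, 195, 13, 11, 134] (10.0, 12.0) 90.0
scene blue [323.8 229.8] [320, 226, 9, 9, 63] (8.0, 8.0) 90.0
scene blue [376.5 232.6] [371, 228, 12, 10, 76] (9.800000190734863, 8.0) 53.1
scene red [432.9  50. ] [416, 32, 38, 49, 1037] (30.900835037231445, 51.99008560180664) 21.5
scene red [13.9 74. ] [9, 68, 11, 13, 50] (15.531603813171387, 3.0508506298065186) 56.3
scene red [  6.7 106. ] [0, 99, 14, 18, 131] (10.75174331665039, 18.024980545043945) 18.4
scene red [  0.3 134.7] [0, 132, 2, 7, 10] (6.0, 1.0) 90.0
scene red [  1.8 152.8] [0, 142, 7, 26, 93] (25.0, 6.0) 90.0
scene red [270.6 158.5] [263, 152, 16, 14, 167] (13.0, 15.0) 90.0
scene red [206.6 187.9] [204, 186, 6, 5, 21] (4.472135543823242, 4.4721360206604) 63.4
scene red [ 12.6 416.2] [0, 410, 36, 10, 194] (35.0, 9.0) 0.0
top blue [237.3 153.1] [233, 149, 9, 9, 63] (8.0, 8.0) 90.0
top blue [184.1 173.4] [179, 169, 11, 10, 75] (8.727680206298828, 8.541985511779785) 68.2
top blue [270.1 212.1] [264, 206, 13, 13, 162] (12.0, 12.0) 90.0
top blue [159.1 270.2] [149, 260, 22, 22, 342] (18.24280548095703, 18.944448471069336) 74.7
top blue [  5.6 285.6] [4, 283, 5, 7, 16] (6.5759596824646, 3.6167776584625244) 80.5
top blue [  5.2 299.8] [3, 289, 5, 24, 60] (3.9093501567840576, 23.065166473388672) 2.5
top blue [  4.6 324.8] [3, 313, 5, 24, 63] (3.6454460620880127, 23.121116638183594) 2.9
top blue [  3.1 369.5] [1, 338, 6, 64, 143] (4.024921894073486, 63.03080368041992) 1.5
top red [346.5 206.1] [344, 204, 6, 5, 22] (5.0, 4.0) 0.0
top red [277.2 263.1] [269, 255, 17, 17, 236] (16.0, 16.0) 90.0
```

View pics/c1.png

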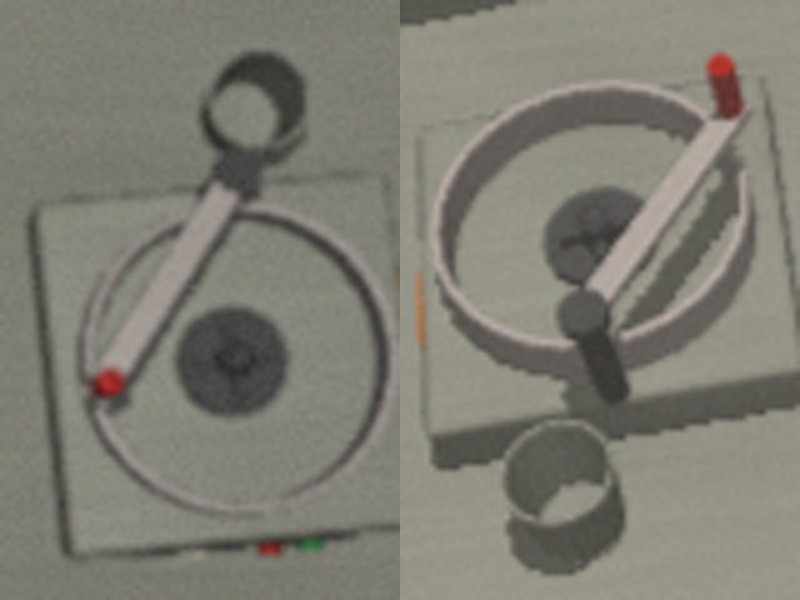

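The crop shows the spindle flange (dark circle) with the post at crop (233,361) in the top half. The housing's left edge runs from (38,205) to (68,550). The pin is over the left rim and the cup sits just beyond the pivot.

Run:
```python
from h import *
import math
T=np.mean([env.camera("top").astype(float) for _ in range(4)],0);S=np.mean([env.camera("scene").astype(float) for _ in range(4)],0)
np.savez("im0.npz",T=T,S=S)
q=lambda x,y:(325+x/5-.4,130+y/5-.4)
A,B,C=[ray("top",q(*c),.05) for c in((38,205),(68,550),(385,178))]
print("housing yaw",math.degrees(math.atan2(*(A-B)[[1,0]])),math.degrees(math.atan2(*(A-C)[[1,0]]))-90,np.linalg.norm(A-B))
g=T.mean(2); m=np.zeros(g.shape,np.uint8); m[188:218,356:388]=g[188:218,356:388]<85
n,l,s,c=cv2.connectedComponentsWithStats(m);k=1+s[1:,4].argmax();print(s[k],c[k])
ct=max(cv2.findContours((l==k).astype(np.uint8),0,1)[0],key=len)
e=cv2.fitEllipse(ct);print("flange",e,ray("top",e[0],.058))
# chamber rim: bright ring
print("pin top",tri({"top":(346.5,206.1),"scene":(206.6,187.9)}),ray("top",(346.5,206.1),.185),ray("scene",(206.6,187.9),.185))
print("pivot~top",ray("top",q(240,165),.15))
print("grip",ray("top",(270.1,212.1),.081),ray("scene",(282.6,200.1),.078))
print("jar",ray("top",(277.2,263.1),.102)," bottle",ray("top",(237.3,153.1),.162), "cup",ray("top",q(255,110),.07))
o=np.zeros((500,800,3),np.uint8)
o[:,:400]=cv2.resize(T[192:242,250:290].clip(0,255).astype(np.uint8),(400,500),interpolation=cv2.INTER_CUBIC)
o[:,400:]=cv2.resize((T[182:222,356:388]*1.8).clip(0,255).astype(np.uint8),(400,500),interpolation=cv2.INTER_CUBIC)
cv2.imwrite("pics/c2.png",o[:,:,::-1])
```

```text
housing yaw 2.742733256158482 2.8351951805694426 0.2123907132828174
[361 192  21  21 358] [370.87709497 201.94134078]
flange ((370.8882141113281, 201.9532470703125), (20.35509490966797, 20.578990936279297), 80.40377807617188) [ 0.51699522 -0.15057934  0.058     ]
pin top [ 0.49622971 -0.05997035  0.1808576 ] [ 0.49588624 -0.05931985  0.185     ] [ 0.49938818 -0.0595723   0.185     ]
pivot~top [ 0.62193225 -0.14379316  0.15      ]
grip [0.49288513 0.15587711 0.081     ] [0.49499142 0.15695724 0.078     ]
jar [0.34149782 0.13836398 0.102     ]  bottle [0.65870297 0.2433059  0.162     ] cup [ 0.66938262 -0.16970657  0.07      ]
```

View pics/c2.png

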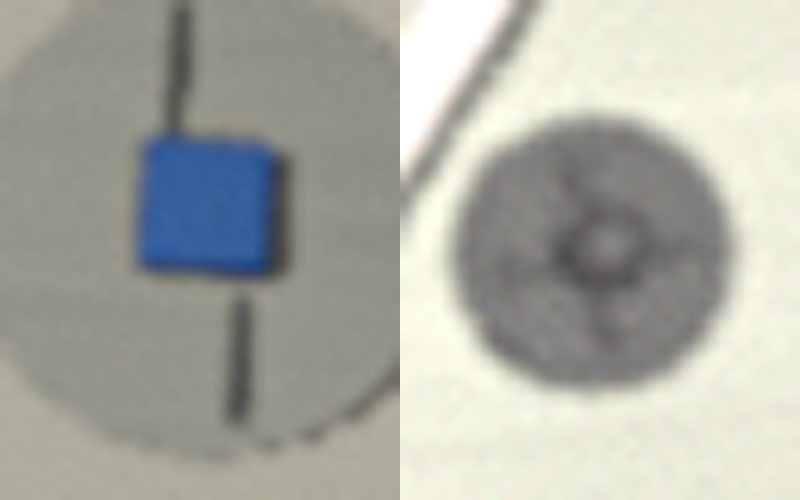

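Grip yaw is about -5° and the dogs about +7°. The pin sits at (0.496,-0.060), so the arm is about 0.65 rad open. I'll go above the pin first.

Request:
{"name": "servo_tool", "arguments": {"motion": [0, 0, 6.4, 0.0153, 0.0268, 0.001, 100, 0, 0, 6.4, 0.0153, 0.0268, 0.001, 45, 0, 0, 6.4, 0.0153, 0.0268, 0.001, 45, 0, 0, 6.4, 0.0153, 0.0268, 0.001, 45, 0, 0, 6.4, 0.0153, 0.0268, 0.001, 45, 0, 0, 6.4, 0.0153, 0.0268, 0.001, 45, 0, 0, 6.4, 0.0153, 0.0268, 0.001, 45, 0, 0, 6.4, 0.0153, 0.0268, 0.001, 45, 0, 0, 6.4, 0.0153, 0.0268, 0.001, 45, 0, 0, 6.4, 0.0153, 0.0268, 0.001, 45, 0, 0, 6.4, 0.0153, 0.0268, 0.001, 45, 0, 0, 6.4, 0.0153, 0.0268, 0.001, 45, 0, 0, 6.4, 0.0153, 0.0268, 0.001, 45, 0, 0, 6.4, 0.0153, 0.0268, 0.001, 45, 0, 0, 6.4, 0.0153, 0.0268, 0.001, 45, 0, 0, 6.4, 0.0153, 0.0268, 0.001, 45, 0, 0, 6.4, 0.0153, 0.0268, 0.001, 45, 0, 0, 6.4, 0.0153, 0.0268, 0.001, 45, 0, 0, 6.4, 0.0153, 0.0268, 0.001, 45, 0, 0, 0, 0, 0, 0, 45]}}

```text
time_s: 2.27
position: [0.4818, -0.083, 0.2616]
eef_rot: [3.14, 0.001, 2.44]
force: [-0.5, 0.6, 0.7]
width: 0.45
grip_force: 0.0
```

Request:
{"name": "servo_tool", "arguments": {"motion": [0, 0, 5, 0.015, 0.023, 0, 45, 0, 0, 0, 0, 0, -0.025, 45, 0, 0, 0, 0, 0, -0.025, 45, 0, 0, 0, 0, 0, -0.025, 45, 0, 0, 0, 0, 0, -0.025, 45, 0, 0, 0, 0, 0, 0, 45]}}

```text
time_s: 2.77
position: [0.4934, -0.0633, 0.1579]
eef_rot: [-3.139, -0.006, 2.517]
force: [-0.0, 0.7, -0.1]
width: 0.454
grip_force: 0.0
```

Request:
{"name": "servo_tool", "arguments": {"motion": [0, 0, -2.6, 0.004, 0.0054, 0, 45, 0, 0, -2.6, 0.0043, 0.0054, 0, 45, 0, 0, -2.75, 0.0049, 0.0053, 0, 45, 0, 0, -2.75, 0.0049, 0.0053, 0, 45, 0, 0, -2.75, 0.0053, 0.0048, 0, 45, 0, 0, -2.75, 0.0054, 0.0048, 0, 45, 0, 0, -2.75, 0.0058, 0.0043, 0, 45, 0, 0, -2.75, 0.0058, 0.0042, 0, 45, 0, 0, -2.75, 0.0062, 0.0037, 0, 45, 0, 0, -2.75, 0.0062, 0.0036, 0, 45, 0, 0, -2.75, 0.0065, 0.0031, 0, 45, 0, 0, -2.75, 0.0065, 0.0031, 0, 45, 0, 0, -2.75, 0.0067, 0.0024, 0, 45, 0, 0, -2.75, 0.0068, 0.0024, 0, 45, 0, 0, -2.75, 0.007, 0.0018, 0, 45, 0, 0, -2.75, 0.007, 0.0018, 0, 45, 0, 0, -3.5, 0.009, 0.0015, 0, 45, 0, 0, 0, 0, 0, 0, 45]}}

```text
time_s: 4.27
position: [0.5987, -0.0006, 0.1627]
eef_rot: [3.14, 0.0, 1.69]
force: [-0.5, -0.8, 0.2]
width: 0.449
grip_force: 0.0
```

Request:
{"name": "servo_tool", "arguments": {"motion": [0, 0, 0, 0, 0, 0.03, 45, 0, 0, 0, 0, 0, 0.03, 45, 0, 0, 0, 0, 0, 0.02, 45, 0, 0, 0, 0, 0, 0, 45]}}

```text
time_s: 4.6
position: [0.5984, -0.0009, 0.2467]
eef_rot: [3.134, 0.002, 1.695]
force: [-0.6, -0.1, 0.4]
width: 0.448
grip_force: 0.0
```

Run:
```python
from h import *
S=env.camera("scene");T=env.camera("top")
o=np.zeros((520,800,3),np.uint8)
o[:,:400]=cv2.resize(T[110:240,310:410],(400,520));o[:,400:]=cv2.resize(S[165:295,135:235],(400,520))
cv2.imwrite("pics/c3.png",o[:,:,::-1])
for n,im in(("scene",S),("top",T)):
    print([(n,c,s[4],ray(n,c,.185).round(4)) for c,s,m in blobs(im,"red",5) if 130<c[0]<420 and 130<c[1]<300])
```

```text
[('scene', array([270.5, 158.6]), 173, array([0.4163, 0.1308, 0.185 ]))]
[('top', array([378.5, 239.3]), 6, array([ 0.4017, -0.1435,  0.185 ])), ('top', array([277.2, 263. ]), 239, array([0.3443, 0.1371, 0.185 ]))]
```

View pics/c3.png

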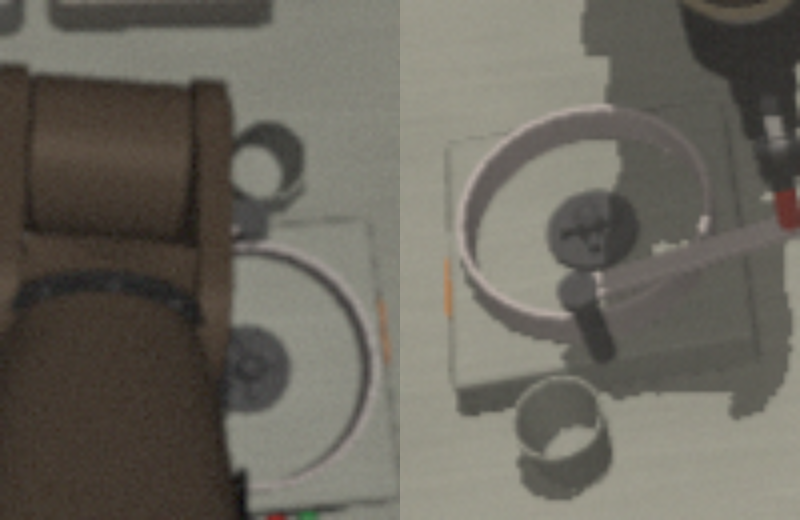

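Arm is clear, open about 1.35 rad or more. Now to the disc.

Request:
{"name": "servo_tool", "arguments": {"motion": [0, 0, -1.5, -0.013, 0.0197, 0, 80, 0, 0, -1.5, -0.013, 0.0197, 0, 80, 0, 0, -1.5, -0.013, 0.0197, 0, 80, 0, 0, -1.5, -0.013, 0.0197, -0.01, 80, 0, 0, -1.5, -0.013, 0.0197, -0.02, 80, 0, 0, -1.5, -0.013, 0.0197, -0.02, 80, 0, 0, -1.5, -0.013, 0.0197, -0.02, 80, 0, 0, -1.5, -0.013, 0.0197, -0.02, 80, 0, 0, 0, 0, 0, -0.02, 80, 0, 0, 0, 0, 0, 0, 80]}}

```text
time_s: 5.53
position: [0.4908, 0.1574, 0.1279]
eef_rot: [-3.135, 0.002, 1.487]
force: [-0.2, -0.3, 0.6]
width: 0.795
grip_force: 0.0
```

Run:
```python
from h import *
s=env.sense();print(s["position"].round(4),s["eef_rot"].round(3))
S=env.camera("scene");T=env.camera("top")
g=S.mean(2);m=np.zeros(g.shape,np.uint8);m[208:238,170:197]=g[208:238,170:197]<95
n,l,st,c=cv2.connectedComponentsWithStats(m);k=1+st[1:,4].argmax()
ct=max(cv2.findContours((l==k).astype(np.uint8),0,1)[0],key=len);e=cv2.fitEllipse(cv2.convexHull(ct));print(st[k],e,ray("scene",e[0],.058))
# scene grip: top face only (brightest blue) before arm came
o=np.zeros((520,800,3),np.uint8)
o[:,:400]=cv2.resize(T[150:280,220:320],(400,520));o[:,400:]=cv2.resize(S[135:265,235:335],(400,520))
cv2.imwrite("pics/c4.png",o[:,:,::-1])
```

```text
[0.4908 0.1574 0.1279] [-3.135e+00  2.000e-03  1.487e+00]
[173 213  21  25 368] ((182.244384765625, 225.13328552246094), (20.593748092651367, 26.087160110473633), 24.966455459594727) [ 0.53214613 -0.15203117  0.058     ]
```

View pics/c4.png

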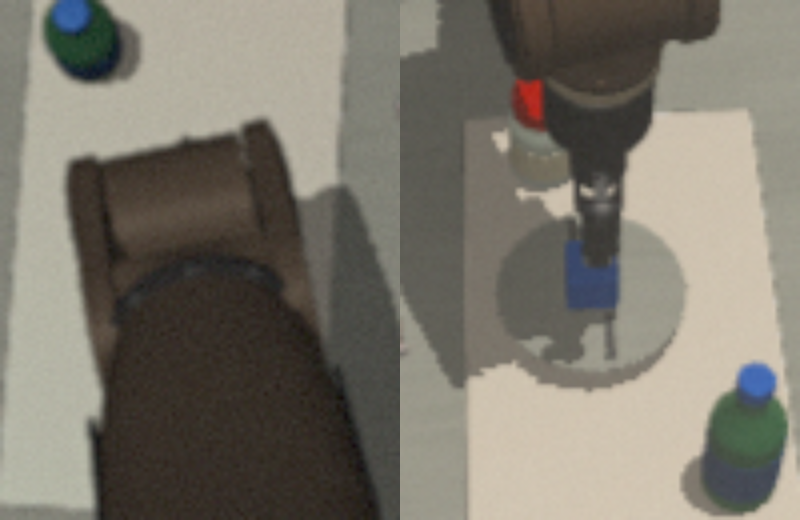

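The gripper is lined up over the blue grip, and jar and bottle are clear. Descending and gripping.

Request:
{"name": "servo_tool", "arguments": {"motion": [0, 0, 0, 0.0025, -0.0008, -0.015, 80, 0, 0, 0, 0, 0, -0.015, 80, 0, 0, 0, 0, 0, -0.015, 80, 0, 0, 0, 0, 0, -0.012, 80, 0, 0, 0, 0, 0, -0.009, 80, 0, 0, 0, 0, 0, 0, 80]}}

```text
time_s: 6.13
position: [0.496, 0.1556, 0.0647]
eef_rot: [-3.141, 0.0, 1.484]
force: [-0.2, -0.1, 0.0]
width: 0.802
grip_force: 0.0
```

Request:
{"name": "servo_tool", "arguments": {"motion": [0, 0, 0, 0, 0, 0, 40, 0, 0, 0, 0, 0, 0, 40, 0, 0, 0, 0, 0, 0, 40, 0, 0, 0, 0, 0, 0, 40, 0, 0, 0, 0, 0, 0, 40, 0, 0, 0, 0, 0, 0, 40, 0, 0, 0, 0, 0, 0, 40]}}

```text
time_s: 6.72
position: [0.4962, 0.1562, 0.0664]
eef_rot: [3.14, -0.0, 1.484]
force: [-1.1, -0.8, 7.2]
width: 0.457
grip_force: 60.8
```

Request:
{"name": "servo_tool", "arguments": {"motion": [0, 0, 0, 0, 0, 0.005, 40, 0, 0, 0, 0, 0, 0.005, 40, 0, 0, 0, 0, 0, 0.01, 40, 0, 0, 0, 0, 0, 0.015, 40, 0, 0, 0, 0, 0, 0.02, 40, 0, 0, 0, 0, 0, 0.02, 40, 0, 0, 0, 0, 0, 0.02, 40, 0, 0, 0, 0, 0, 0.01, 40, 0, 0, 0, 0, 0, 0, 40, 0, 0, 0, 0, 0, 0, 40]}}

```text
time_s: 7.55
position: [0.4957, 0.1563, 0.1705]
eef_rot: [3.141, -0.0, 1.484]
force: [-0.6, 0.3, -3.9]
width: 0.458
grip_force: 61.6
```

Run:
```python
from h import *
P=[];
for _ in range(8): S=env.camera("scene");s=env.sense();P.append(np.r_[s["position"],s["eef_rot"],s["force"]])
print(np.mean(P,0).round(4),np.std(P,0).round(4))
print("spindle scene",ray("scene",(182.8,222.4),.058))
print("disc before, scene plate", ray("scene",(235+192/4-.4,135+296/4-.4),.041))
cv2.imwrite("pics/c5.png",cv2.resize(S[90:250,150:350],(800,600))[:,:,::-1])
```

```text
[ 4.9560e-01  1.5620e-01  1.6950e-01 -3.1403e+00  4.0000e-04  1.4841e+00
  9.1400e-02 -1.8770e-01 -4.0437e+00] [1.000e-04 0.000e+00 2.000e-04 4.000e-04 1.000e-04 0.000e+00 5.360e-01
 1.929e-01 6.698e-01]
spindle scene [ 0.52265836 -0.15037481  0.058     ]
disc before, scene plate [0.50165416 0.15643488 0.041     ]
```

View pics/c5.png

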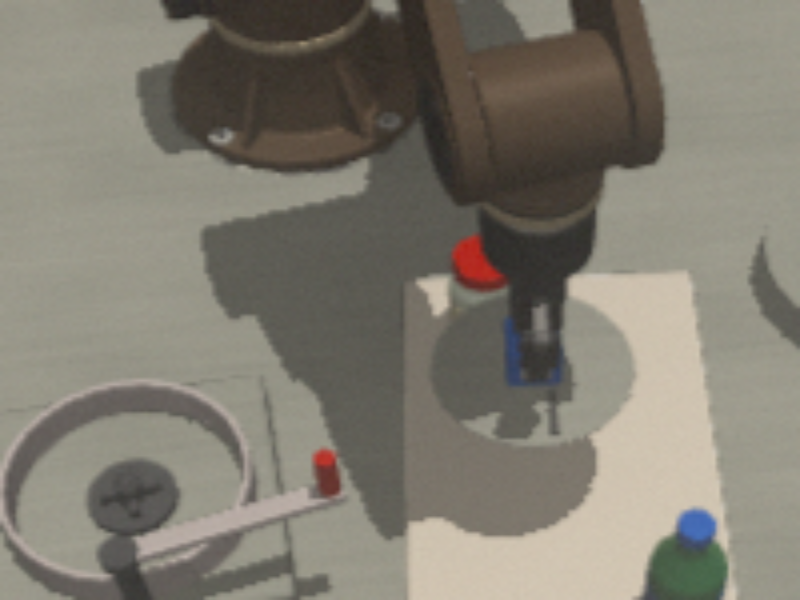

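Level lift: the disc is held at TCP (0.4956,0.1562,0.1695), its plate ellipse centred near crop (534,369). The pin and arm stand open, clear of the chamber. Next I measure the spindle axis from rim rays in both views and the plate in the scene view.

Run:
```python
from h import *
d=np.load("im0.npz")
def cfit(P):
    P=np.array(P)[:,:2]
    for _ in range(6):
        A=np.c_[P,np.ones(len(P))];x=np.linalg.lstsq(A,(P**2).sum(1),rcond=None)[0]
        c=x[:2]/2;r=np.sqrt(x[2]+c@c);e=abs(np.hypot(*(P-c).T)-r);P=P[e<max(2.2*e.mean(),.002)]
    return c.round(4),r.round(4),len(P)
for n,k in(("top","T"),("scene","S")):
    im=d[k];pk=im[...,0]-im[...,1];w=np.argwhere((pk>8)&(im.mean(2)>(135)))[:,::-1]
    P=[ray(n,u,.088) for u in w];c0=np.array([.518,-.1505])
    P=[p for p in P if .084<np.hypot(*(p[:2]-c0))<.100]
    print(n,"rim",cfit(P) if len(P)>20 else len(P))
S=env.camera("scene").astype(float)
b=cv2.GaussianBlur(S,(3,3),0)
c=np.array([283.1,188.]);print("plate eye",ray("scene",c,.1455))
# plate edge: radial max gradient
for z in(.1435,.1475):
  P=[]
  p0=ray("scene",c,z)[:2]
  for a in np.radians(np.arange(0,360,4)):
    rr=np.arange(.066,.085,.0005);uv=np.array([proj("scene",[p0[0]+r*np.cos(a),p0[1]+r*np.sin(a),z]) for r in rr],np.float32)
    v=cv2.remap(b.astype(np.float32),uv[:,:1],uv[:,1:],1)[:,0]
    g=np.abs(v[4:]-v[:-4]).sum(1);i=g.argmax()
    if g[i]>40:P.append([p0[0]+rr[i+2]*np.cos(a),p0[1]+rr[i+2]*np.sin(a)])
  print("plate",z,cfit(P))
```

```text
top rim 1Traceback (most recent call last):
  File "<stdin>", line 11, in <module>
  File "h.py", line 4, in ray
    p=env.camera_params(n);K,R,t=p["camera_matrix"],p["R"],p["t"]
ValueError: time passes only in moves, steps and waits
```

```bash
sed -i 's/^def ray/PR={n:env.camera_params(n) for n in("scene","top")}\ndef ray/; s/env.camera_params(n);/PR[n];/' h.py
cat >> h.py <<'E'
def cfit(P):
    P=np.array(P)[:,:2]
    for _ in range(6):
        x=np.linalg.lstsq(np.c_[P,np.ones(len(P))],(P**2).sum(1),rcond=None)[0]
        c=x[:2]/2;r=np.sqrt(x[2]+c@c);e=abs(np.hypot(*(P-c).T)-r);P=P[e<max(2.2*e.mean(),.0012)]
    return c.round(4),r.round(4),len(P),e.mean().round(5)
def edge(n,im,p0,z,r0,r1,th=40):
    b=cv2.GaussianBlur(im.astype(np.float32),(3,3),0);P=[]
    for a in np.radians(np.arange(0,360,4)):
        rr=np.arange(r0,r1,.0005);X=np.array([[p0[0]+r*np.cos(a),p0[1]+r*np.sin(a),z] for r in rr])
        uv=np.array([proj(n,x) for x in X],np.float32);v=cv2.remap(b,uv[:,:1].copy(),uv[:,1:].copy(),1)[:,0]
        g=np.abs(v[4:]-v[:-4]).sum(1);i=g.argmax()
        if g[i]>th:P.append(X[i+2])
    return cfit(P)
E
python3 - <<'E'
from h import *
d=np.load("im0.npz")
S=env.camera("scene");c=(283.1,188.)
T=env.camera("top");np.savez("im1.npz",T=T,S=S)
for z in(.1435,.1475): print("plate",z,edge("scene",S,ray("scene",c,z),z,.066,.084))
for n,k in(("top","T"),("scene","S")):
    print(n,"flange",edge(n,d[k],(.519,-.1505),.058,.024,.040,25))
    print(n,"rimout",edge(n,d[k],(.519,-.1505),.088,.090,.100,25))
print("scene flange now",edge("scene",S,(.521,-.1505),.058,.024,.040,25),edge("scene",S,(.521,-.1505),.088,.090,.1,25))
E
```

```text
Traceback (most recent call last):
  File "h.py", line 32, in edge
    return cfit(P)
  File "h.py", line 20, in cfit
    P=np.array(P)[:,:2]
      ~~~~~~~~~~~^^^^^^
IndexError: too many indices for array: array is 1-dimensional, but 2 were indexed
```

```bash
sed -n 1,12p h.py
python3 - <<'E'
from h import *
d=np.load("im1.npz") if __import__("os").path.exists("im1.npz") else None
S=d["S"];p=ray("scene",(283.1,188.),.1455);print(S.shape,p,proj("scene",p),[proj("scene",p+[0,q,0]) for q in(-.08,.08)])
print(S[188,250:318:3].tolist())
E
```

```text
import cv2,numpy as np
from plant import env
PR={n:env.camera_params(n) for n in("scene","top")}
def ray(n,uv,z):
    p=PR[n];K,R,t=p["camera_matrix"],p["R"],p["t"]
    c=-R.T@t;d=R.T@np.linalg.inv(K)@np.array([uv[0],uv[1],1.]);return c+d*(z-c[2])/d[2]
def proj(n,X):
    p=PR[n];q=p["camera_matrix"]@(p["R"]@np.array(X)+p["t"]);return q[:2]/q[2]
def tri(uvs):
    A=np.zeros((3,3));b=np.zeros(3)
    for n,uv in uvs.items():
        a=ray(n,uv,0.);c=ray(n,uv,1.);d=(c-a)/np.linalg.norm(c-a);P=np.eye(3)-np.outer(d,d);A+=P;b+=P@a
(420, 560, 3) [0.49901605 0.15710916 0.1455    ] [283.1 188. ] [array([255.82483168, 190.92220777]), array([310.11365188, 185.10581059])]
[[89, 89, 82], [119, 114, 105], [119, 114, 103], [92, 88, 80], [93, 93, 85], [95, 94, 86], [97, 94, 89], [95, 93, 85], [97, 96, 84], [58, 68, 95], [72, 71, 75], [59, 57, 55], [63, 59, 53], [55, 67, 90], [98, 99, 91], [154, 152, 138], [153, 151, 137], [155, 152, 139], [154, 151, 139], [156, 155, 141], [205, 193, 174], [206, 193, 175], [207, 193, 177]]
```

```bash
sed -i 's/v\[4:\]-v\[:-4\]/v[8:]-v[:-8]/; s/X\[i+2\]/X[i+4]/; s/th=40/th=25/' h.py
python3 - <<'E'
from h import *
d=np.load("im0.npz");S=np.load("im1.npz")["S"];c=(283.1,188.)
for z in(.1435,.1475): print("plate",z,edge("scene",S,ray("scene",c,z),z,.062,.088))
for n,k in(("top","T"),("scene","S")):
    print(n,"flange",edge(n,d[k],(.519,-.1505),.058,.022,.040,20))
    print(n,"rimin",edge(n,d[k],(.519,-.1505),.088,.081,.092,20))
    print(n,"board disc",edge(n,d[k],(.495 if k=="T" else .4995,.1565),.041,.062,.088,20))
print("scene now",edge("scene",S,(.521,-.1505),.058,.022,.040,20),edge("scene",S,(.521,-.1505),.088,.081,.092,20))
E
```

```text
plate 0.1435 (array([0.4948, 0.1567]), np.float64(0.0749), 55, np.float64(0.00052))
plate 0.1475 (array([0.4978, 0.1562]), np.float64(0.0746), 60, np.float64(0.00062))
top flange (array([ 0.5171, -0.1506]), np.float64(0.034), 83, np.float64(0.00045))
top rimin (array([ 0.5172, -0.1504]), np.float64(0.0881), 55, np.float64(0.00032))
top board disc (array([0.4927, 0.1547]), np.float64(0.0772), 71, np.float64(0.00069))
scene flange (array([ 0.5212, -0.1505]), np.float64(0.035), 60, np.float64(0.00043))
scene rimin (array([ 0.5193, -0.1511]), np.float64(0.0867), 59, np.float64(0.00049))
scene board disc (array([0.5023, 0.1533]), np.float64(0.0795), 86, np.float64(0.00218))
scene now (array([ 0.5221, -0.1501]), np.float64(0.0354), 75, np.float64(0.00064)) (array([ 0.5219, -0.1504]), np.float64(0.0884), 68, np.float64(0.00054))
```

Run:
```python
from h import *
d=np.load("im0.npz");S1=np.load("im1.npz")["S"].astype(float)
for n,im,c in(("top",d["T"],(.517,-.1505)),("scene",d["S"],(.5212,-.1505)),("scene",S1,(.5215,-.1503))):
    g=im.mean(2).astype(np.float32);A=np.radians(np.arange(0,360,5));V=[]
    for a in A:
        uv=np.array([proj(n,[c[0]+r*np.cos(a),c[1]+r*np.sin(a),.066]) for r in np.arange(.014,.022,.002)],np.float32)
        V.append(cv2.remap(g,uv[:,:1].copy(),uv[:,1:].copy(),1).mean())
    V=np.array(V);f=(V.reshape(4,18)).mean(0)
    ph=[np.degrees(np.angle(-(V*np.exp(1j*4*A)).sum()))/4, np.abs((V*np.exp(1j*4*A)).mean())]
    print(n,np.round(ph,1),f.round(0).astype(int))
```

```text
top [7.8 1.9] [64 64 64 65 66 68 69 70 71 71 71 71 71 71 70 69 68 66]
scene [11.  4.] [ 88  86  85  85  84  88  91  94  97  99 100 100 100  99  97  94  92  90]
scene [7.9 2.2] [79 79 79 78 79 81 82 84 85 86 87 87 87 86 84 81 80 80]
```

Request:
{"name": "servo_tool", "arguments": {"motion": [0, 0, 1, -0.004, -0.01, 0.002, 40, 0, 0, 1, -0.004, -0.02, 0.002, 40, 0, 0, 1, -0.004, -0.025, 0.001, 40, 0, 0, 1, 0, -0.025, 0, 40, 0, 0, 1, 0, -0.025, 0, 40, 0, 0, 1, 0, -0.025, 0, 40, 0, 0, 1, 0, -0.025, 0, 40, 0, 0, 0, 0.003, -0.025, 0, 40, 0, 0, 0, 0.004, -0.025, 0, 40, 0, 0, 0, 0.007, -0.025, 0, 40, 0, 0, 0, 0.007, -0.025, 0, 40, 0, 0, 0, 0.007, -0.025, 0, 40, 0, 0, 0, 0.0074, -0.018, 0, 40, 0, 0, 0, 0, -0.0087, 0, 40, 0, 0, 0, 0, 0, 0, 40]}}

```text
time_s: 9.3
position: [0.5192, -0.1519, 0.175]
eef_rot: [-3.141, 0.0, 1.605]
force: [-1.5, 0.1, -4.1]
width: 0.454
grip_force: 61.6
```

Request:
{"name": "servo_tool", "arguments": {"motion": [0, 0, 1, 0, 0, -0.01, 40, 0, 0, 1, 0, 0, -0.01, 40, 0, 0, 1, 0, 0.001, -0.008, 40, 0, 0, 1, 0, 0, -0.004, 40, 0, 0, 0, 0, 0, 0, 40, 0, 0, 0, 0, 0, 0, 40]}}

```text
time_s: 9.8
position: [0.5192, -0.149, 0.143]
eef_rot: [-3.141, -0.0, 1.677]
force: [0.1, 0.1, -3.4]
width: 0.458
grip_force: 61.5
```

Run:
```python
from h import *
S=np.mean([env.camera("scene").astype(float) for _ in range(3)],0);s=env.sense();np.save("im2.npy",S)
p=s["position"];print(p.round(4),s["eef_rot"].round(4),s["force"].round(1))
for dz in(-.022,-.024,-.026):
    z=p[2]+dz;print(dz,"plate",edge("scene",S,p[:2]+[.001,0],z,.064,.082,20))
print("rim in",edge("scene",S,(.5215,-.1503),.088,.083,.091,20),"out",edge("scene",S,(.5215,-.1503),.088,.091,.099,20))
cv2.imwrite("pics/c6.png",cv2.resize(S[165:285,130:250].clip(0,255).astype(np.uint8),(600,600),interpolation=cv2.INTER_CUBIC)[:,:,::-1])
```

```text
[ 0.5195 -0.1494  0.1437] [3.1409e+00 4.0000e-04 1.6762e+00] [ 0.2  0.9 -4.2]
-0.022 plate (array([ 0.5195, -0.1483]), np.float64(0.0759), 27, np.float64(0.00051))
-0.024 plate (array([ 0.5184, -0.1486]), np.float64(0.0758), 35, np.float64(0.0008))
-0.026 plate (array([ 0.517, -0.15 ]), np.float64(0.0767), 42, np.float64(0.00134))
rim in (array([ 0.5194, -0.151 ]), np.float64(0.0874), 52, np.float64(0.00043)) out (array([ 0.5196, -0.1507]), np.float64(0.0947), 42, np.float64(0.00041))
```

View pics/c6.png

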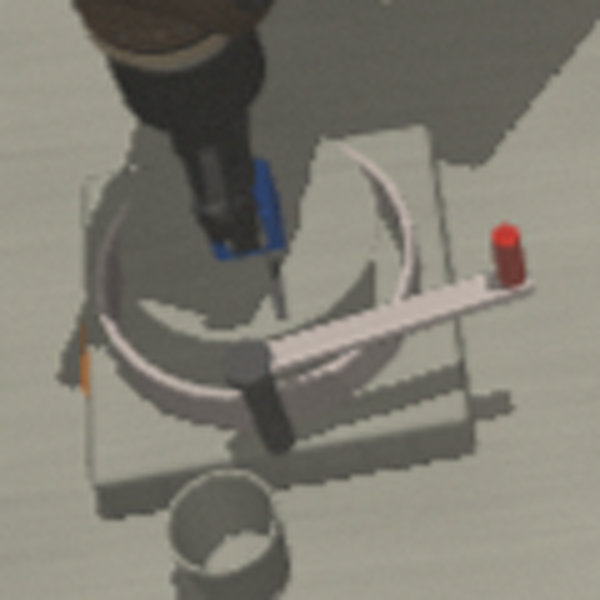

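Request:
{"name": "servo_tool", "arguments": {"motion": [0, 0, 1.5, 0, -0.0012, -0.003, 40, 0, 0, 1, 0, 0, -0.003, 40, 0, 0, 0, 0, 0, -0.002, 40, 0, 0, 0, 0, 0, -0.002, 40, 0, 0, 0, 0, 0, -0.002, 40, 0, 0, 0, 0, 0, 0, 40]}}

```text
time_s: 10.45
position: [0.5192, -0.1506, 0.131]
eef_rot: [-3.141, -0.0, 1.719]
force: [1.0, 0.5, -4.5]
width: 0.454
grip_force: 61.5
```

```bash
cat > st.py <<'E'
from h import *
P=[]
for _ in range(4): env.camera("top");s=env.sense();P.append(np.r_[s["position"],s["eef_rot"]%(2*np.pi),s["force"],s["torque"]])
print(s["time_s"],np.mean(P,0).round(4),np.std(P,0)[6:9].round(2))
E
python3 st.py
```

```text
10.65 [ 5.1930e-01 -1.5060e-01  1.3130e-01  3.1416e+00  3.1416e+00  1.7195e+00
 -2.3050e-01 -1.6520e-01 -3.9417e+00  9.8000e-03  4.0000e-04 -1.3300e-02] [0.19 0.32 0.74]
```

Request:
{"name": "servo_tool", "arguments": {"motion": [0, 0, 0, 0, 0, -0.0015, 40, 0, 0, 0, 0, 0, -0.0015, 40, 0, 0, 0, 0, 0, -0.0015, 40, 0, 0, 0, 0, 0, -0.0015, 40, 0, 0, 0, 0, 0, 0, 40]}}

```text
time_s: 11.07
position: [0.5192, -0.1506, 0.125]
eef_rot: [-3.141, -0.0, 1.72]
force: [0.4, -0.7, -3.6]
width: 0.456
grip_force: 61.5
```

```bash
python3 st.py
```

```text
11.2667 [ 0.5193 -0.1506  0.1252  3.1416  4.7123  1.7198  0.0058  0.2062 -4.083
  0.0203  0.0194  0.0261] [0.24 0.52 0.23]
```

Request:
{"name": "servo_tool", "arguments": {"motion": [0, 0, 0, 0, 0, -0.001, 40, 0, 0, 0, 0, 0, -0.001, 40, 0, 0, 0, 0, 0, -0.001, 40, 0, 0, 0, 0, 0, -0.001, 40, 0, 0, 0, 0, 0, -0.001, 40, 0, 0, 0, 0, 0, 0, 40]}}

```text
time_s: 11.77
position: [0.5192, -0.1506, 0.1201]
eef_rot: [-3.141, -0.0, 1.72]
force: [0.5, -0.0, -3.7]
width: 0.459
grip_force: 61.5
```

```bash
python3 st.py
```

```text
11.9667 [ 5.1930e-01 -1.5060e-01  1.2030e-01  3.1416e+00  4.7123e+00  1.7198e+00
 -2.4450e-01  1.4000e-01 -4.1866e+00  5.3000e-03 -9.0000e-03 -1.8000e-03] [0.57 0.39 0.26]
```

Request:
{"name": "servo_tool", "arguments": {"motion": [0, 0, 0, 0, 0, -0.0005, 40, 0, 0, 0, 0, 0, -0.0005, 40, 0, 0, 0, 0, 0, -0.0005, 40, 0, 0, 0, 0, 0, -0.0005, 40, 0, 0, 0, 0, 0, 0, 40]}}

```text
time_s: 12.38
position: [0.5192, -0.1506, 0.1182]
eef_rot: [-3.142, -0.0, 1.72]
force: [-0.4, 0.0, -4.0]
width: 0.461
grip_force: 61.5
```

Request:
{"name": "servo_tool", "arguments": {"motion": [0, 0, 0, 0, 0, -0.0005, 40, 0, 0, 0, 0, 0, -0.0005, 40, 0, 0, 0, 0, 0, -0.0005, 40, 0, 0, 0, 0, 0, 0, 40]}}

```text
time_s: 12.72
position: [0.5192, -0.1506, 0.1167]
eef_rot: [-3.142, -0.0, 1.72]
force: [0.6, -0.7, -3.9]
width: 0.456
grip_force: 61.5
```

```bash
python3 st.py
```

```text
12.9167 [ 5.1930e-01 -1.5060e-01  1.1680e-01  3.1415e+00  4.7124e+00  1.7197e+00
 -1.0030e-01  1.6110e-01 -3.5180e+00 -4.4000e-03 -1.1500e-02 -1.8900e-02] [0.11 0.4  0.55]
```

Request:
{"name": "servo_tool", "arguments": {"motion": [0, 0, 0, 0, 0, -0.0005, 40, 0, 0, 0, 0, 0, -0.0005, 40, 0, 0, 0, 0, 0, -0.0005, 40, 0, 0, 0, 0, 0, 0, 40]}}

```text
time_s: 13.25
position: [0.5192, -0.1506, 0.1152]
eef_rot: [-3.142, -0.0, 1.72]
force: [0.0, -0.6, -2.6]
width: 0.457
grip_force: 61.5
```

Request:
{"name": "servo_tool", "arguments": {"motion": [0, 0, 0, 0, 0, -0.0005, 40, 0, 0, 0, 0, 0, -0.0005, 40, 0, 0, 0, 0, 0, -0.0005, 40, 0, 0, 0, 0, 0, 0, 40]}}

```text
time_s: 13.58
position: [0.5192, -0.1506, 0.1137]
eef_rot: [-3.142, -0.0, 1.72]
force: [0.8, 0.0, -4.3]
width: 0.456
grip_force: 61.5
```

Request:
{"name": "servo_tool", "arguments": {"motion": [0, 0, 0, 0, 0, -0.0005, 40, 0, 0, 0, 0, 0, -0.0005, 40, 0, 0, 0, 0, 0, -0.0005, 40, 0, 0, 0, 0, 0, 0, 40]}}

```text
time_s: 13.92
position: [0.5193, -0.1507, 0.1125]
eef_rot: [3.141, 0.0, 1.72]
force: [-0.8, 0.8, -0.0]
width: 0.455
grip_force: 61.9
```

Request:
{"name": "servo_tool", "arguments": {"motion": [0, 0, 0, 0, 0, -0.0005, 40, 0, 0, 0, 0, 0, -0.0005, 40, 0, 0, 0, 0, 0, 0, 40]}}

```text
time_s: 14.17
position: [0.5193, -0.1507, 0.1124]
eef_rot: [3.141, 0.001, 1.72]
force: [-5.8, 0.7, 13.2]
width: 0.455
grip_force: 63.4
```

Request:
{"name": "servo_tool", "arguments": {"motion": [0, 0, 0, 0, 0, 0.0008, 40, 0, 0, 0, 0, 0, 0, 40]}}

```text
time_s: 14.33
position: [0.5194, -0.1507, 0.1125]
eef_rot: [3.141, 0.0, 1.72]
force: [-2.5, 0.4, 5.4]
width: 0.458
grip_force: 62.8
```

```bash
python3 st.py
```

```text
14.5333 [ 5.1940e-01 -1.5070e-01  1.1250e-01  3.1411e+00  3.0000e-04  1.7198e+00
 -2.1926e+00  2.0270e-01  5.5977e+00  8.0300e-02  3.6210e-01  1.5200e-02] [0.46 0.48 0.77]
```

Request:
{"name": "servo_tool", "arguments": {"motion": [0, 0, 0, 0, 0, 0, 65, 0, 0, 0, 0, 0, 0, 65, 0, 0, 0, 0, 0, 0, 65, 0, 0, 0, 0, 0, 0.005, 65, 0, 0, 0, 0, 0, 0.02, 65, 0, 0, 0, 0, 0, 0.035, 65, 0, 0, 0, 0, 0, 0.04, 65, 0, 0, 0, 0, 0, 0.037, 65, 0, 0, 0, 0, 0, 0, 65]}}

```text
time_s: 15.28
position: [0.5212, -0.1513, 0.2562]
eef_rot: [3.133, 0.005, 1.72]
force: [0.6, -0.4, 0.9]
width: 0.651
grip_force: 0.0
```

Request:
{"name": "servo_tool", "arguments": {"motion": [0, 0, 0, -0.005, 0.02, 0, 45, 0, 0, 0, -0.005, 0.025, 0, 45, 0, 0, 0, 0.01, 0.03, 0, 45, 0, 0, 0, 0.02, 0.03, 0, 45, 0, 0, 0, 0.02, 0.025, 0, 45, 0, 0, 0, 0.02, 0.02, 0, 45, 0, 0, 0, 0, 0, 0, 45]}}

```text
time_s: 15.87
position: [0.5817, 0.0025, 0.2492]
eef_rot: [3.14, -0.0, 1.723]
force: [0.2, 0.3, 0.1]
width: 0.453
grip_force: 0.0
```

Run:
```python
from h import *
S=np.mean([env.camera("scene").astype(float) for _ in range(3)],0);s=env.sense();T=env.camera("top")
p=s["position"];print(p.round(4),s["eef_rot"].round(4),s["force"].round(1))
for z in(.087,.097): print(z,edge("scene",S,(.5193,-.1507),z,.064,.083,20))
print("grip",[ (c,s[4],[ray("scene",c,z).round(4) for z in(.12,.13)]) for c,s,m in blobs(S,"blue",15) if 130<c[0]<250 and 150<c[1]<280])
print("pin",[ (c,s[4],ray("scene",c,.180).round(4)) for c,s,m in blobs(S,"red",5) if 130<c[0]<260 and 150<c[1]<280])
cv2.imwrite("pics/c7.png",cv2.resize(S[165:285,130:250].clip(0,255).astype(np.uint8),(600,600),interpolation=cv2.INTER_CUBIC)[:,:,::-1])
```

```text
[ 0.5789 -0.0006  0.249 ] [-3.141  -0.      1.7205] [ 1.3 -0.3 -0. ]
0.087 (array([ 0.519, -0.148]), np.float64(0.0761), 47, np.float64(0.00076))
0.097 (array([ 0.5184, -0.152 ]), np.float64(0.0787), 37, np.float64(0.00069))
grip [(array([178.6, 210.1]), 184, [array([ 0.5191, -0.1503,  0.12  ]), array([ 0.5261, -0.1483,  0.13  ])])]
pin []
```

View pics/c7.png

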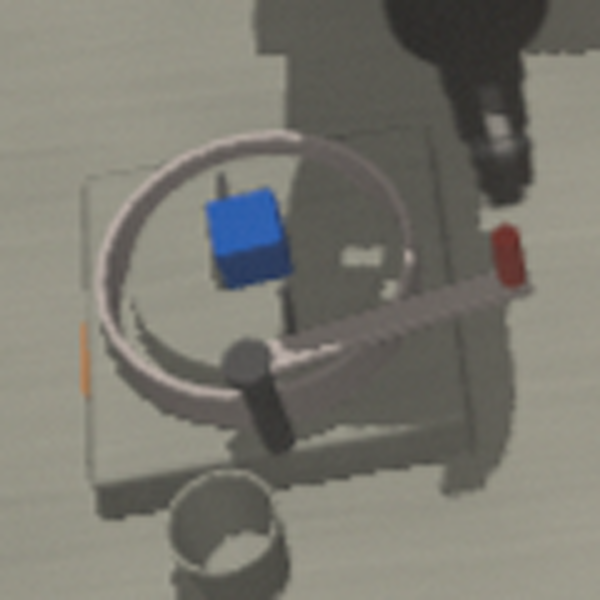

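Run:
```python
from h import *
for z in(.127,.137): print((proj("scene",(.5193,-.1507,z))-[130,165]+.4)*5)
print(ray("scene",(230.8,211.),.187))
P=np.array([.5193,-.1507])+.103*np.array([np.cos(.0487),np.sin(.0487)]);print("pivot",P)
for a in(1.2,1.3,1.35,1.4,1.5): 
    t=np.pi+.0487-a;q=P+.15*np.array([np.cos(t),np.sin(t)]);print(a,q,(proj("scene",[*q,.187])-[130,165]+.4)*5)
```

```text
[241.87719814 221.10779284]
[238.26355448 211.413511  ]
[0.58694466 0.0024886  0.187     ]
pivot [ 0.62217788 -0.14568588]
1.2 [ 0.56108281 -0.00869175] [482.24099055 194.81980033]
1.3 [ 0.57506462 -0.00327682] [493.84510182 214.93199447]
1.35 [ 0.58224099 -0.00110011] [498.74291914 225.48558759]
1.4 [0.58951717 0.0007152 ] [503.01404759 236.34389433]
1.5 [0.60429606 0.00324444] [509.61036753 258.88707469]
```

The grip top is where a home disc puts it: z 0.127 is predicted at row 221 and seen at about 220. The disc is down. Pin at (0.587,0.001).

Request:
{"name": "servo_tool", "arguments": {"motion": [0, 0, 4.8, 0.008, 0.0018, 0, 45, 0, 0, 0, 0, 0, -0.02, 45, 0, 0, 0, 0, 0, -0.025, 45, 0, 0, 0, 0, 0, -0.025, 45, 0, 0, 0, 0, 0, -0.017, 45, 0, 0, 0, 0, 0, 0, 45]}}

```text
time_s: 16.57
position: [0.5854, 0.0003, 0.1593]
eef_rot: [-3.137, -0.002, 1.802]
force: [0.1, 0.1, 0.1]
width: 0.45
grip_force: 0.0
```

Run:
```python
from h import *
s=env.sense();print(s["position"].round(4),s["eef_rot"].round(3),s["force"])
P=np.array([.6222,-.1457]);a=np.radians(76.6-4*np.arange(25));q=P+.15*np.c_[-np.cos(a),np.sin(a)]
print(q[0],np.diff(q,axis=0).round(4).tolist())
```

```text
[5.854e-01 3.000e-04 1.593e-01] [-3.137e+00 -2.000e-03  1.802e+00] [0.10153384 0.08847461 0.11001151]
[5.87437814e-01 2.16381731e-04] [[-0.0101, -0.0028], [-0.0099, -0.0035], [-0.0096, -0.0042], [-0.0093, -0.0048], [-0.0089, -0.0055], [-0.0085, -0.0061], [-0.0081, -0.0066], [-0.0076, -0.0072], [-0.0071, -0.0077], [-0.0065, -0.0082], [-0.0059, -0.0086], [-0.0053, -0.009], [-0.0047, -0.0094], [-0.004, -0.0097], [-0.0033, -0.0099], [-0.0026, -0.0101], [-0.0019, -0.0103], [-0.0012, -0.0104], [-0.0005, -0.0105], [0.0003, -0.0105], [0.001, -0.0104], [0.0017, -0.0103], [0.0024, -0.0102], [0.0031, -0.01]]
```

Request:
{"name": "servo_tool", "arguments": {"motion": [0, 0, 4, -0.0101, -0.0028, 0.001, 45, 0, 0, 4, -0.0099, -0.0035, 0.001, 45, 0, 0, 4, -0.0096, -0.0042, 0, 45, 0, 0, 4, -0.0093, -0.0048, 0, 45, 0, 0, 4, -0.0089, -0.0055, 0, 45, 0, 0, 4, -0.0085, -0.0061, 0, 45, 0, 0, 4, -0.0081, -0.0066, 0, 45, 0, 0, 4, -0.0076, -0.0072, 0, 45, 0, 0, 4, -0.0071, -0.0077, 0, 45, 0, 0, 4, -0.0065, -0.0082, 0, 45, 0, 0, 4, -0.0059, -0.0086, 0, 45, 0, 0, 4, -0.0053, -0.009, 0, 45, 0, 0, 4, -0.0047, -0.0094, 0, 45, 0, 0, 4, -0.004, -0.0097, 0, 45, 0, 0, 4, -0.0033, -0.0099, 0, 45, 0, 0, 0, 0, 0, 0, 45]}}

```text
time_s: 17.9
position: [0.4781, -0.1037, 0.1654]
eef_rot: [-3.141, 0.002, 2.852]
force: [-0.1, 0.4, 0.8]
width: 0.453
grip_force: 0.0
```

Request:
{"name": "servo_tool", "arguments": {"motion": [0, 0, 2, -0.0013, -0.005, 0, 45, 0, 0, 2, -0.0013, -0.005, 0, 45, 0, 0, 2, -0.001, -0.0051, 0, 45, 0, 0, 2, -0.0009, -0.0052, 0, 45, 0, 0, 2, -0.0006, -0.0052, 0, 45, 0, 0, 2, -0.0006, -0.0052, 0, 45, 0, 0, 0, 0, 0, 0, 45]}}

```text
time_s: 18.48
position: [0.4729, -0.1334, 0.165]
eef_rot: [-3.141, 0.001, 3.058]
force: [0.1, 0.6, 0.3]
width: 0.447
grip_force: 0.0
```

Request:
{"name": "servo_tool", "arguments": {"motion": [0, 0, 2, -0.0002, -0.0052, 0, 45, 0, 0, 2, 0, -0.0052, 0, 45, 0, 0, 2, 0.0003, -0.0052, 0, 45, 0, 0, 1, 0.0003, -0.004, 0, 45, 0, 0, 1, 0.0003, -0.003, 0, 45, 0, 0, 0, 0, 0, 0, 45]}}

```text
time_s: 18.98
position: [0.4736, -0.1556, 0.1644]
eef_rot: [-3.141, 0.0, -3.084]
force: [0.2, -0.4, -0.1]
width: 0.45
grip_force: 0.0
```

Request:
{"name": "servo_tool", "arguments": {"motion": [0, 0, 0, 0, -0.002, 0, 45, 0, 0, 0, 0, -0.002, 0, 45, 0, 0, 0, 0, -0.002, 0, 45, 0, 0, 0, 0, 0, 0, 45]}}

```text
time_s: 19.32
position: [0.4735, -0.1616, 0.1641]
eef_rot: [-3.142, 0.0, -3.084]
force: [-0.3, 0.2, -0.3]
width: 0.449
grip_force: 0.0
```

Request:
{"name": "servo_tool", "arguments": {"motion": [0, 0, 0, 0, -0.001, 0, 45, 0, 0, 0, 0, -0.001, 0, 45, 0, 0, 0, 0, -0.001, 0, 45, 0, 0, 0, 0, 0, 0, 45]}}

```text
time_s: 19.65
position: [0.4735, -0.1645, 0.1641]
eef_rot: [3.142, 0.0, -3.083]
force: [-0.2, -0.4, 0.5]
width: 0.451
grip_force: 0.0
```

Request:
{"name": "servo_tool", "arguments": {"motion": [0, 0, 0, 0, -0.001, 0, 45, 0, 0, 0, 0, -0.001, 0, 45, 0, 0, 0, 0, 0, 0, 45]}}

```text
time_s: 19.9
position: [0.4735, -0.1665, 0.1641]
eef_rot: [3.142, -0.0, -3.083]
force: [-0.2, 1.1, 0.2]
width: 0.452
grip_force: 0.0
```

Run:
```python
from h import *
S=np.mean([env.camera("scene").astype(float) for _ in range(4)],0)
print([(env.camera("scene") is None) or env.sense()["force"].round(1) for _ in range(4)])
for a in (0,.05,.1,.2):
    t=np.pi+.0487-a;q=np.array([.6222,-.1457])+.15*np.array([np.cos(t),np.sin(t)]);print(a,q.round(4),(proj("scene",[*q,.147])-[130,165]+.4)*5)
cv2.imwrite("pics/c8.png",cv2.resize(S[165:285,130:250].clip(0,255).astype(np.uint8),(600,600),interpolation=cv2.INTER_CUBIC)[:,:,::-1])
```

```text
[array([-0.2, -0.2,  0.5]), array([ 0.3, -0.4, -0.5]), array([-0.4,  0.8, -0.4]), array([0.6, 0.5, 0.2])]
0 [ 0.4724 -0.153 ] [231.27469713 135.60261939]
0.05 [ 0.4722 -0.1455] [244.32315529 133.9768437 ]
0.1 [ 0.4724 -0.138 ] [257.35531382 132.87059357]
0.2 [ 0.4739 -0.1231] [283.26887052 132.22235213]
```

View pics/c8.png

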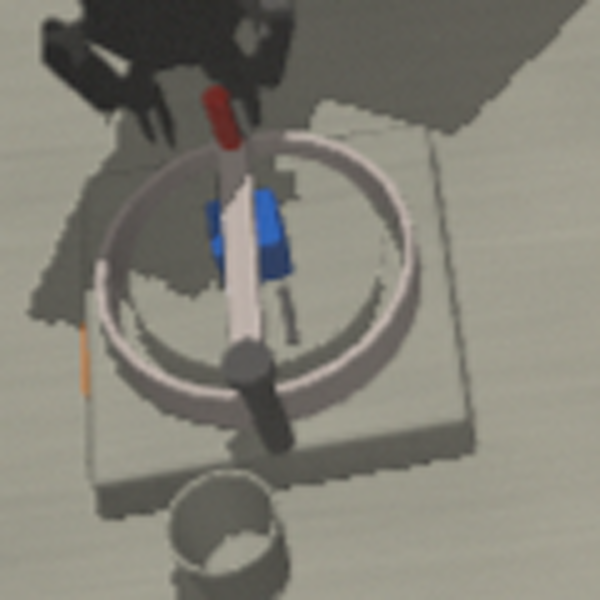

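The arm lies over the grip, with the pin foot near (232,147), almost at the closed position. I'll push on until the stop is felt.

Request:
{"name": "servo_tool", "arguments": {"motion": [0, 0, 0, 0, -0.001, 0, 45, 0, 0, 0, 0, -0.001, 0, 45, 0, 0, 0, 0, -0.001, 0, 45, 0, 0, 0, 0, 0, 0, 45]}}

```text
time_s: 20.63
position: [0.4734, -0.1674, 0.1641]
eef_rot: [3.138, -0.0, -3.084]
force: [4.6, 16.9, 2.5]
width: 0.452
grip_force: 8.6
```

Request:
{"name": "servo_tool", "arguments": {"motion": [0, 0, 0, 0, -0.001, 0, 45, 0, 0, 0, 0, -0.001, 0, 45, 0, 0, 0, 0, 0, 0, 45]}}

```text
time_s: 20.88
position: [0.4733, -0.1677, 0.164]
eef_rot: [3.135, -0.001, -3.085]
force: [6.8, 32.2, 5.4]
width: 0.449
grip_force: 15.7
```

Firm at the stop. Backing off to the cage's middle, then rising.

Request:
{"name": "servo_tool", "arguments": {"motion": [0, 0, 0, 0, 0.004, 0, 45, 0, 0, 0, 0, 0.005, 0, 50, 0, 0, 0, 0, 0.003, 0, 55, 0, 0, 0, 0, 0, 0, 55, 0, 0, 0, 0, 0, 0.01, 55, 0, 0, 0, 0, 0, 0.02, 55, 0, 0, 0, 0, 0, 0.03, 55, 0, 0, 0, 0, 0, 0.03, 55, 0, 0, 0, 0, 0, 0.02, 55, 0, 0, 0, 0, 0, 0, 55]}}

```text
time_s: 21.72
position: [0.4745, -0.1602, 0.2789]
eef_rot: [-3.138, 0.006, -3.084]
force: [-0.1, 0.0, 0.2]
width: 0.551
grip_force: 0.0
```

Run:
```python
from h import *
S=np.mean([env.camera("scene").astype(float) for _ in range(3)],0);s=env.sense();print(s["time_s"],s["position"].round(3),s["force"].round(1))
cv2.imwrite("pics/c9.png",cv2.resize(S[150:285,115:340].clip(0,255).astype(np.uint8),(800,480),interpolation=cv2.INTER_CUBIC)[:,:,::-1])
```

```text
21.8667 [ 0.473 -0.159  0.274] [ 0.5  0.3 -0.4]
```

View pics/c9.png

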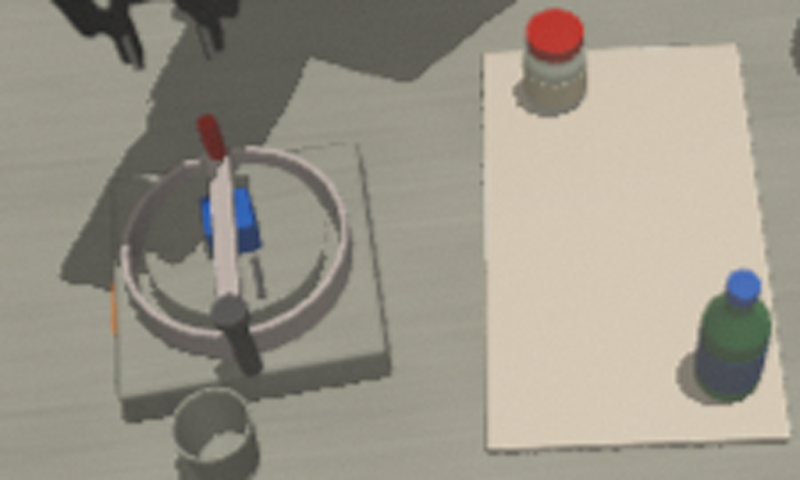

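The arm lies closed over the seated disc: pin at (212,138), pivot at (232,315). Bottle, jar and cup are still standing in place, and the gripper is clear.

```bash
python3 -c "
from plant import env
print(env.hand_in())"
```

```text
the job is handed in; nothing more can be done
None
```

The slicing disc is home on the drive dogs, the hold-down arm is swung over it to its stop, the gripper is clear, and the job was handed in at about 22 s; the disc went straight down, already lined up with the dogs, and the bottle, jar and cup were left standing where they were.

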